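# Feel round a pot's rim before packing

### The arm

A 6-joint arm with a two-finger parallel gripper is mounted at the origin on the work surface. World frame = base frame: x ahead of the robot, y to its left, z up, the work surface at z = 0. Lengths are in m, angles in degrees, forces in N, time in s.
With the tool pointing down it reaches from about 0.3 to 1 m from the base axis. Payload 5.1 kg.
Tool frame: the origin (TCP) lies at the very end of the fingers, on their centre line; the grasp point (between the pads) lies 19 mm behind it; z points along the fingers, y is the line along which they close (so a half turn about z gives the same grasp; the last joint's range is limited). The gripper opens to 95 mm and grips with 3 to 60 N. Pads are 20 mm wide; open, the fingers measure 119 mm over their backs; the gripper's body (75 mm by 180 mm) begins 59 mm behind the grasp point.
Start: joints at [-69.477, 7.093, 94.555, -0, 78.352, -4.733], TCP at [0.277, -0.588, 0.215] pointing down, gripper open.
Joint ranges: [-149.61, 149.61], [-58.7, 133.49], [1.44, 155.28], [-77.14, 257.14], [18.33, 153.61], [-166.67, 166.67]. Speed limits (degrees/s): [147.25, 147.25, 180, 180, 180, 180].

### API

Orientations are given as a 3x3 rotation matrix whose columns are the frame's x, y, z axes.
In Python, from rig import * gives the robot as it stands. The module is installed in compiled form; this text tells all that it offers. Calls block until the motion is done:
- move_pose(position, orientation): joint-space move of the TCP to a pose.
- line_to(position, rotation=None, max_speed=0.15): straight line of the TCP; rotation=None keeps the orientation; max_speed is the mean speed in m/s.
- movej(angles): joint-space move.
- let_go() and grasp(force=None): open the fingers fully, or close them until they stop; force is the grip in N (None keeps the last).
- hold(seconds).
- inverse_kinematics(position, orientation): joint angles nearest the present ones, or None.
- get_image(name): name is "side" or "top"; returns the picture (480x640x3 uint8, blue, green, red); there is no depth.
- get_calibration(name): a dict with "intrinsics" (3x3 intrinsics, pixels), "world_from_camera" (4x4, takes a point from camera to world coordinates). Camera axes: x right, y up, looking along -z (the intrinsics and any distortion apply to the point x, -y, -z); pixel columns grow to the right and rows downward; lengths in m; the calibration is good to about 2 mm. A picture is of the moment at which its call begins. get_calibration takes no time and is no camera call.
A pose or a line that the arm cannot do raises Unreachable and nothing moves.
- finish_job(): hands the job in; it is judged then, once.
Readings, each from a call of its own:
- current_clock(): time.
- current_joints(): joint angles.
- current_joint_velocities(): joint speeds.
- current_joint_efforts(): joint torques, N m.
- current_position(): TCP position.
- current_tcp_rot(): TCP orientation.
- current_force(): force on the tool from outside, world axes, zero at the start.
- current_ft_torque(): the same for the moment, N m.
- current_finger_gap(): finger opening in m.
- current_grasp_force(): force on a finger pad.
Only numpy, scipy, OpenCV 4.12 (cv2) and the standard library are available. Lean on these libraries where they do the work, as an engineer would, in place of code of your own. Each camera call takes 0.05 s, during which the arm holds its last target. There are 200 camera calls.

### The job

Check the teal pot on the scale for chips before it is packed: touch its rim with the fingertips at the yellow dot, then run them lightly along the top of the rim, counter-clockwise as seen from above, all the way round and back to the dot, and take the hand away. Press gently, and do not lift, tip or push the pot out of place; leave everything else on the table alone.

Things in the scene. Friction and masses are not known exactly. Their poses are not given: they have to be found in the camera images.
- pot: The pot to check: open round teal crackle-glazed pot with dark blue rim, 2.2 kg, loose, upright on the scale. Origin: centre of its underside, z up, x from the axis towards the yellow dot. 110 mm high. The rim is a flat level ring, outer diameter 160 mm, inner 132 mm (14 mm wide), its top 110 mm above the origin; nothing rises above it.
- dot (a point): Centre of the yellow dot, 13 mm across, painted on the flat top of the pot's rim, 73 mm from the pot's axis, at the height of the rim's top.
- scale: Grey spring platform scale, base 210 x 190 mm, fixed to the table; origin on the table under its centre, x away from its display. Its sprung platform (steel, black rubber mat 150 mm square, top about 85 mm above the table) carries the pot in a grey locating ring 8 mm high (6 mm play; the pot can turn in it) and sinks under any further push on the pot.
- pan (a joint): How far the platform has sunk (m, down positive): about 0 (within 3 mm) with only the pot on it. It gives 1 mm for every 1.2 N of further push, straight down, rises again when released, and meets its stop at 0.022. 2 to 10 N (2 to 8 mm) is a light touch; beyond 0.017 (about 20 N) is too hard.
- tape_roll: Bystander beside the scale: amber tape roll lying flat, 96 mm across, 48 mm high; origin under its centre.
- cutter: Bystander beside the scale: orange box cutter lying flat, about 165 x 24 x 18 mm; origin under the middle of its handle.
- blue_pot: Bystander: small blue pot, 100 mm across, 85 mm high; origin under its centre.
- white_cup: Bystander: white cup, 80 mm across, 90 mm high; origin under its centre.
- small_box: Bystander: small white foam box with amber tape, 100 x 90 x 70 mm; origin under its centre.
- spray: Bystander: blue bottle with white cap, 60 mm across, 160 mm high; origin under its centre.
- saucer: Bystander: terracotta saucer, 110 mm across, 14 mm high; origin under its centre.
Things that resemble listed ones, but are neither listed nor needed, are in the scene too. Leave any red look-alike of the pot alone.

How it is judged (in metres and radians):
On the way, in this order (a step that is already met when the one before it is completed fails the run):
1. the fingertips rest on the rim's top at the yellow dot (x of the grasp point in the frame of pot between 0.059 and 0.087 m and y of the grasp point in the frame of pot between -0.014 and 0.014 m and z of the grasp point in the frame of pot above 0.111 m and contact force between the fingers and pot above 0.3 N), for 0.1 s.
2. the fingertips touch the rim's top 40 degrees counter-clockwise from the dot (x of the grasp point in the frame of pot between 0.0419 and 0.0699 m and y of the grasp point in the frame of pot between 0.0329 and 0.0609 m and z of the grasp point in the frame of pot above 0.111 m and contact force between the fingers and pot above 0.3 N), for 0.02 s.
3. the fingertips touch the rim's top 80 degrees counter-clockwise from the dot (x of the grasp point in the frame of pot between -0.0013 and 0.0267 m and y of the grasp point in the frame of pot between 0.0579 and 0.0859 m and z of the grasp point in the frame of pot above 0.111 m and contact force between the fingers and pot above 0.3 N), for 0.02 s.
4. the fingertips touch the rim's top 120 degrees counter-clockwise from the dot (x of the grasp point in the frame of pot between -0.0505 and -0.0225 m and y of the grasp point in the frame of pot between 0.0492 and 0.0772 m and z of the grasp point in the frame of pot above 0.111 m and contact force between the fingers and pot above 0.3 N), for 0.02 s.
5. the fingertips touch the rim's top 160 degrees counter-clockwise from the dot (x of the grasp point in the frame of pot between -0.0826 and -0.0546 m and y of the grasp point in the frame of pot between 0.011 and 0.039 m and z of the grasp point in the frame of pot above 0.111 m and contact force between the fingers and pot above 0.3 N), for 0.02 s.
6. the fingertips touch the rim's top 200 degrees counter-clockwise from the dot (x of the grasp point in the frame of pot between -0.0826 and -0.0546 m and y of the grasp point in the frame of pot between -0.039 and -0.011 m and z of the grasp point in the frame of pot above 0.111 m and contact force between the fingers and pot above 0.3 N), for 0.02 s.
7. the fingertips touch the rim's top 240 degrees counter-clockwise from the dot (x of the grasp point in the frame of pot between -0.0505 and -0.0225 m and y of the grasp point in the frame of pot between -0.0772 and -0.0492 m and z of the grasp point in the frame of pot above 0.111 m and contact force between the fingers and pot above 0.3 N), for 0.02 s.
8. the fingertips touch the rim's top 280 degrees counter-clockwise from the dot (x of the grasp point in the frame of pot between -0.0013 and 0.0267 m and y of the grasp point in the frame of pot between -0.0859 and -0.0579 m and z of the grasp point in the frame of pot above 0.111 m and contact force between the fingers and pot above 0.3 N), for 0.02 s.
9. the fingertips touch the rim's top 320 degrees counter-clockwise from the dot (x of the grasp point in the frame of pot between 0.0419 and 0.0699 m and y of the grasp point in the frame of pot between -0.0609 and -0.0329 m and z of the grasp point in the frame of pot above 0.111 m and contact force between the fingers and pot above 0.3 N), for 0.02 s.
10. the fingertips touch the rim's top at the yellow dot again (all of step 1), for 0.02 s.
At the end, for the whole second after the job is handed in: Fingertips have touched the rim top at the dot, then every 40 degrees counter-clockwise and the dot again (within 14 mm). Pot upright (3 deg), at rest on the scale within 30 mm of its start, platform risen to within 6 mm of zero, other things within 25 mm of their places (distance of pot from where it was at the start of the episode below 0.03 m and angle between pot's own z axis and vertical below 0.06 rad and linear speed of pot below 0.02 m/s and value of joint pan below 0.006 m and contact force between pot and scale above 5 N and distance of each of tape_roll, cutter, blue_pot, white_cup, small_box, spray, saucer from where it was at the start of the episode below 0.025 m).
It fails at once if the pot is pressed so hard that the platform sinks more than 17 mm (about 20 N) (value of joint pan above 0.017 m).
It fails at once if the pot is lifted off (its underside rises to more than 97 mm above the table) (z of pot in the frame of scale above 0.097 m).
It fails at once if the pot is pushed or carried more than 30 mm from its place (distance of pot from where it was at the start of the episode above 0.03 m).
It fails at once if the pot is tipped by more than about 9 degrees (angle between pot's own z axis and vertical above 0.15 rad).
It fails at once if a bystander is moved by more than 25 mm (distance of any of tape_roll, cutter, blue_pot, white_cup, small_box, spray, saucer from where it was at the start of the episode above 0.025 m).
It also fails if it takes over 64 s, if anything falls off the work surface, if the arm or the gripper's body presses on something with over 40 N, if the wrist force passes 120 N, or if a joint passes its speed limit or range.

## Working session

There is one attempt and no reset: what is moved stays moved. The work goes in short steps, each a Python script; the robot and the scene stay as the last script left them, time stands still between calls to the robot, and variables do not carry over. Pictures are saved under pics/ and viewed, at most 10 in all, crops included, and the job is handed in when it is done.

```bash
mkdir -p pics; python3 - <<'E'
from rig import *
import cv2
for n in("top","side"):
    im=get_image(n); cv2.imwrite(f"pics/{n}0.png",im)
    c=get_calibration(n); print(n,c)
print(current_clock(),current_finger_gap(),current_force())
E
```

```text
top {'intrinsics': array([[554.94817702,   0.        , 320.87414566],
       [  0.        , 554.94817702, 246.86922479],
       [  0.        ,   0.        ,   1.        ]]), 'world_from_camera': array([[ 0.10679755,  0.96948137, -0.22068111,  0.21238894],
       [-0.99425863,  0.10561309, -0.01719433, -0.00240246],
       [ 0.00663723,  0.22125041,  0.97519444,  1.64241532],
       [ 0.        ,  0.        ,  0.        ,  1.        ]])}
side {'intrinsics': array([[525.32608905,   0.        , 320.00455204],
       [  0.        , 525.32608905, 242.33991913],
       [  0.        ,   0.        ,   1.        ]]), 'world_from_camera': array([[ 0.98390979,  0.11784134, -0.13429421,  0.32782424],
       [-0.17850684,  0.61665888, -0.76672494, -1.2709655 ],
       [-0.00753817,  0.77836061,  0.6277722 ,  1.17226119],
       [ 0.        ,  0.        ,  0.        ,  1.        ]])}
0.1 0.09502059466413254 [-0.22347299 -0.61997931  0.29233867]
```

View pics/top0.png

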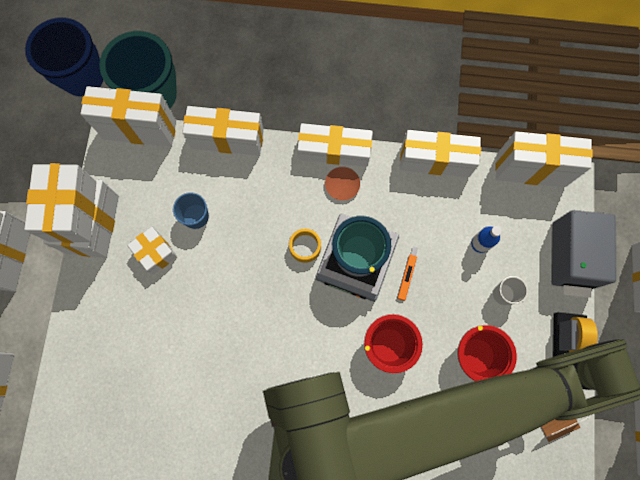

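View pics/side0.png

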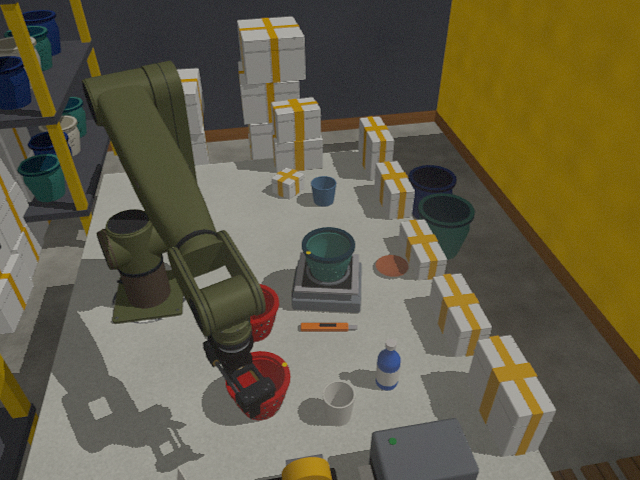

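The top view shows the teal pot on the scale at (362,245), with its dot at (372,269). The side view has the pot at (328,245) and the dot at (308,253). Other pots with a dot are the two red ones, top (393,343) and (487,352). Only the teal one is on the scale, so it is the pot meant. I'll confirm that in a crop.

```bash
python3 - <<'E'
import cv2,numpy as np
t=cv2.imread("pics/top0.png")[205:305,312:412];s=cv2.imread("pics/side0.png")[220:320,280:380]
r=lambda i:cv2.resize(i,(400,400),interpolation=cv2.INTER_NEAREST)
cv2.imwrite("pics/crop.png",np.hstack([r(t),r(s)]))
for n,(u,v) in (("top",(372,269)),("side",(308,253))):
    im=cv2.imread(f"pics/{n}0.png"); h=cv2.cvtColor(im,cv2.COLOR_BGR2HSV)
    m=cv2.inRange(h,(22,120,120),(35,255,255)); m2=np.zeros_like(m); m2[v-8:v+9,u-8:u+9]=m[v-8:v+9,u-8:u+9]
    M=cv2.moments(m2,True); print(n,M['m00'],M['m10']/M['m00'],M['m01']/M['m00'])
h=cv2.cvtColor(t,cv2.COLOR_BGR2HSV); print(h[40,20:90:2].tolist())
E
```

```text
top 25.0 371.6 268.96
side 12.0 307.9166666666667 252.25
[[103, 44, 93], [100, 156, 77], [102, 160, 70], [84, 116, 119], [82, 134, 61], [85, 112, 59], [84, 107, 67], [85, 129, 67], [84, 133, 71], [85, 118, 69], [85, 119, 71], [85, 141, 65], [85, 120, 70], [86, 126, 69], [85, 131, 70], [84, 127, 70], [84, 141, 67], [84, 120, 70], [85, 122, 69], [84, 135, 68], [84, 120, 72], [86, 130, 59], [85, 130, 59], [87, 144, 53], [85, 123, 58], [86, 130, 55], [84, 116, 119], [100, 147, 52], [100, 150, 80], [100, 193, 70], [8, 11, 190], [0, 5, 170], [33, 15, 181], [30, 18, 201], [28, 16, 201]]
```

View pics/crop.png

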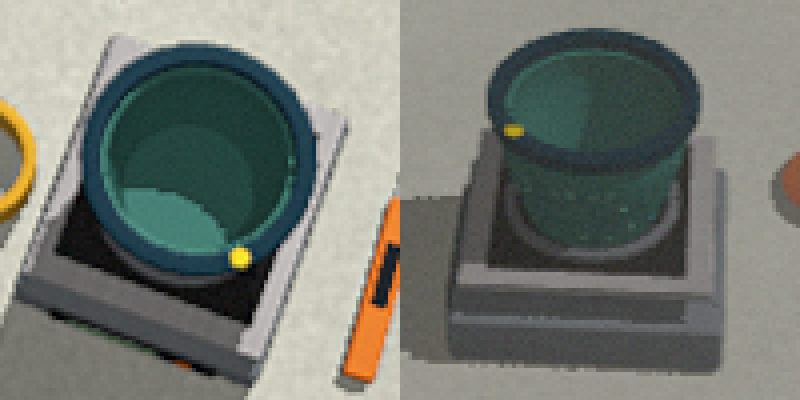

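The crop confirms it: teal pot, dark blue rim, in the grey ring on the scale. The dot is at crop (240,258) in the top view and (513,131) in the side view. Next I'll measure the rim and dot.

```bash
cat > geo.py <<'E'
import cv2,numpy as np
from rig import get_calibration
def ray(n,p):
    c=get_calibration(n);K=c["intrinsics"];T=c["world_from_camera"]
    p=np.atleast_2d(p);d=np.c_[(p[:,0]-K[0,2])/K[0,0],-(p[:,1]-K[1,2])/K[1,1],-np.ones(len(p))]@T[:3,:3].T
    return T[:3,3],d
def plane(n,p,z):
    o,d=ray(n,p); return o+d*((z-o[2])/d[:,2])[:,None]
def tri(a,b):
    A=[];B=[]
    for n,p in(("top",a),("side",b)):
        o,d=ray(n,p);d=d[0]/np.linalg.norm(d);P=np.eye(3)-np.outer(d,d);A.append(P);B.append(P@o)
    A=np.vstack(A);B=np.hstack(B);x=np.linalg.lstsq(A,B,rcond=None)[0]
    return x,np.linalg.norm(A@x-B)
def rim(n,im,box):
    u0,v0,u1,v1=box;h=cv2.cvtColor(im,cv2.COLOR_BGR2HSV)
    k=cv2.inRange(h,(92,90,25),(115,255,150))|cv2.inRange(h,(22,120,120),(35,255,255))
    m=np.zeros_like(k);m[v0:v1,u0:u1]=k[v0:v1,u0:u1]
    m=cv2.morphologyEx(m,cv2.MORPH_CLOSE,np.ones((3,3)))
    cs,hi=cv2.findContours(m,cv2.RETR_CCOMP,cv2.CHAIN_APPROX_NONE)
    big=sorted(range(len(cs)),key=lambda i:-cv2.contourArea(cs[i]))[:2]
    return [(hi[0][i][3]>=0,cs[i][:,0].astype(float)) for i in big]
def circ(q):
    A=np.c_[2*q[:,:2],np.ones(len(q))];s=np.linalg.lstsq(A,(q[:,:2]**2).sum(1),rcond=None)[0]
    r=np.sqrt(s[2]+s[0]**2+s[1]**2);return s[:2],r,np.std(np.hypot(*(q[:,:2]-s[:2]).T)-r)
E
python3 - <<'E'
from geo import *
d,e=tri((371.6,268.96),(307.92,252.25));print("dot",d,e)
E_={}
for n,b in(("top",(325,205,400,285)),("side",(295,222,362,272))):
    im=cv2.imread(f"pics/{n}0.png")
    for hole,c in rim(n,im,b):
        el=cv2.fitEllipse(c.astype(np.float32));E_[n,hole]=el[0]
        print(n,hole,len(c),el,circ(plane(n,c,d[2])),circ(plane(n,c,.195)))
for h in(True,False): print(h,tri(E_["top",h],E_["side",h]))
for z in(.19,d[2]):print(plane("top",(371.6,268.96),z),plane("side",(307.92,252.25),z))
# neighbours on the table
im=cv2.imread("pics/top0.png")
for nm,p,z in(("tape",(305,245),.048),("cut",(408,275),.018),("red1",(393,343),.11),("red2",(487,352),.11),("spray",(490,232),.16)):print(nm,plane("top",p,z)[0].round(3))
E
```

```text
dot [ 0.49436537 -0.11696756  0.19601895] 0.00028011302986404756
top False 166 ((361.2307434082031, 244.87078857421875), (56.62876892089844, 57.71299743652344), 104.63054656982422) (array([ 0.55775274, -0.08362404]), np.float64(0.07750729812175301), np.float64(0.0010057575155204815)) (array([ 0.55799604, -0.08368126]), np.float64(0.07756189990269041), np.float64(0.0010064660443025277))
top True 141 ((361.0815734863281, 244.53524780273438), (48.34735107421875, 50.17264175415039), 99.45259094238281) (array([ 0.55838636, -0.08315273]), np.float64(0.0667745016151958), np.float64(0.0009092019413694985)) (array([ 0.5586301 , -0.08320962]), np.float64(0.06682154243325787), np.float64(0.000909842449378843))
side False 15 ((307.8421325683594, 252.41961669921875), (3.0882301330566406, 5.976359844207764), 129.74929809570312) (array([ 0.49260431, -0.11777867]), np.float64(0.007870037717861095), np.float64(0.002984079827721892)) (array([ 0.4927763 , -0.11657504]), np.float64(0.00787825202150266), np.float64(0.002987194442760846))
side False 8 ((304.9275817871094, 237.91836547851562), (2.3231120109558105, 3.3179931640625), 171.20120239257812) (array([ 0.49770904, -0.04870985]), np.float64(0.0056754119441479655), np.float64(0.0020740224680311195)) (array([ 0.49788635, -0.04743413]), np.float64(0.005681335620545487), np.float64(0.002076187216276722))Traceback (most recent call last):
  File "<stdin>", line 9, in <module>
KeyError: ('side', True)
```

The dot triangulates to (0.494, -0.117, 0.196), with the two rays missing by 0.3 mm. The rim centre is (0.558, -0.0835), with radii of 77.5 and 67 mm. The dot then sits 72 mm from the axis at about -152°, which agrees with the text. Next I'll check reach, close the fingers and hover over the dot.

```bash
python3 - <<'E'
from rig import *
import numpy as np,cv2
from geo import *
C=np.array([.5582,-.0834]);a0=np.arctan2(-.117+.0834,.4944-.5582);print(np.degrees(a0))
R=current_tcp_rot();print(np.round(R,3))
grasp(5)
p=current_position();line_to([p[0],p[1],.31],max_speed=.15)
P=lambda a,z:[C[0]+.073*np.cos(a),C[1]+.073*np.sin(a),z]
move_pose(P(a0,.30),R)
print([inverse_kinematics(P(a0+t,.19),R) is not None for t in np.radians(range(0,361,30))])
line_to(P(a0,.225),max_speed=.08);hold(.3)
F=[]
for i in range(5):F.append(current_force());hold(.05)
print(current_clock(),current_position(),np.mean(F,0),np.std(F,0),current_finger_gap(),current_joints())
t=get_image("top");s=get_image("side")
r=lambda i:cv2.resize(i,(400,400),interpolation=cv2.INTER_NEAREST)
cv2.imwrite("pics/hover.png",np.hstack([r(t[205:305,312:412]),r(s[200:300,270:370])]))
E
```

```text
-152.226656200842
[[ 0.904  0.427 -0.001]
 [ 0.427 -0.904  0.002]
 [ 0.    -0.002 -1.   ]]
[True, True, True, True, True, True, True, True, True, True, True, True, True]
5.9 [ 0.49360061 -0.1174169   0.22497862] [-0.11489747 -0.02941271 -0.16091133] [0.44234579 0.51217174 0.39992183] 0.0005721227699375748 [-1.94957048e+01 -1.16460155e+01  1.11734708e+02  8.90981942e-02
  7.99862772e+01  4.52345402e+01]
```

View pics/hover.png

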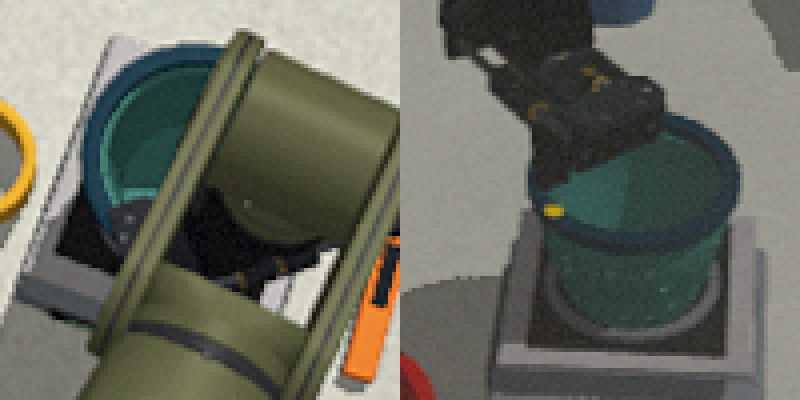

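The closed fingertips (crop about (545,185)) are right above the dot at (553,211), with about 29 mm to go. Next I'll touch down and run the first 120° under force control, then check whether the pot has shifted.

```bash
cat > run.py <<'E'
from rig import *
import numpy as np,cv2
C=np.array([.5582,-.0834]);A0=-152.2;TARGET=5.
def P(t,z,C=C):
    a=np.radians(A0+t);return [C[0]+.073*np.cos(a),C[1]+.073*np.sin(a),z]
def fz(n=8):
    F=[]
    for _ in range(n):F.append(current_force());hold(.01)
    return np.mean(F,0)
def sweep(t0,t1,z,C=C,step=10,speed=.04):
    log=[]
    for t in np.arange(t0+step,t1+.1,step):
        line_to(P(t,z,C),max_speed=speed);f=fz(5)
        log.append((int(t),round(z,4),*f.round(1)))
        if f[2]>13: line_to(P(t,z+.008,C));print("TOO HARD",log);raise SystemExit
        z+=np.clip((f[2]-TARGET)/1200*.6,-.002,.002)
    print(log);return z
E
python3 - <<'E'
from run import *
b=fz(15);print("bias",b)
line_to(P(0,.203),max_speed=.04)
z=.203
while fz()[2]<1.2 and z>.186:
    z-=.001;line_to(P(0,z),max_speed=.02)
print("contact z",z,fz(),current_clock())
for _ in range(4):
    z+=np.clip((fz()[2]-TARGET)/1200*.7,-.002,.002);line_to(P(0,z),max_speed=.02)
hold(.2);print("pressed",z,fz(),current_position())
z=sweep(0,120,z)
open("z.txt","w").write(str(z))
print(current_clock(),current_position(),P(120,z))
cv2.imwrite("pics/s1.png",get_image("side"));s=cv2.imread("pics/s1.png");t=get_image("top")
r=lambda i:cv2.resize(i,(400,400),interpolation=cv2.INTER_NEAREST)
cv2.imwrite("pics/mid.png",np.hstack([r(t[205:305,312:412]),r(s[200:300,270:370])]))
h=cv2.cvtColor(s,cv2.COLOR_BGR2HSV)[240:265,295:322];M=cv2.moments(cv2.inRange(h,(22,120,90),(35,255,255)),True)
from geo import plane
if M['m00']: print("dot now",plane("side",(295+M['m10']/M['m00'],240+M['m01']/M['m00']),.192))
E
```

```text
bias [-0.05407669  0.03818064 -0.01596333]
contact z 0.196 [-0.75608283  0.22813062  1.37876473] 9.175
pressed 0.1930315888366118 [-1.68500882  0.59902842  4.86327118] [ 0.49366005 -0.11745646  0.19312442]
[(10, np.float64(0.193), np.float64(-0.6), np.float64(1.8), np.float64(4.6)), (20, np.float64(0.1928), np.float64(-1.4), np.float64(2.0), np.float64(5.3)), (30, np.float64(0.1929), np.float64(-1.4), np.float64(1.5), np.float64(5.4)), (40, np.float64(0.1931), np.float64(-1.7), np.float64(0.9), np.float64(4.8)), (50, np.float64(0.193), np.float64(-1.8), np.float64(0.5), np.float64(5.1)), (60, np.float64(0.1931), np.float64(-1.7), np.float64(0.6), np.float64(5.2)), (70, np.float64(0.1932), np.float64(-1.7), np.float64(-0.2), np.float64(5.1)), (80, np.float64(0.1932), np.float64(-2.0), np.float64(-1.3), np.float64(5.0)), (90, np.float64(0.1932), np.float64(-0.5), np.float64(-0.7), np.float64(4.4)), (100, np.float64(0.1929), np.float64(-1.3), np.float64(-1.1), np.float64(5.2)), (110, np.float64(0.1931), np.float64(-0.5), np.float64(-0.7), np.float64(5.0)), (120, np.float64(0.1931), np.float64(-0.3), np.float64(-1.7), np.float64(4.5))]
16.8083 [ 0.62018773 -0.12225932  0.19319692] [np.float64(0.6199721011273122), np.float64(-0.12229996815316327), np.float64(0.19281501525035177)]
dot now [[ 0.49417007 -0.11787339  0.192     ]]
```

View pics/mid.png

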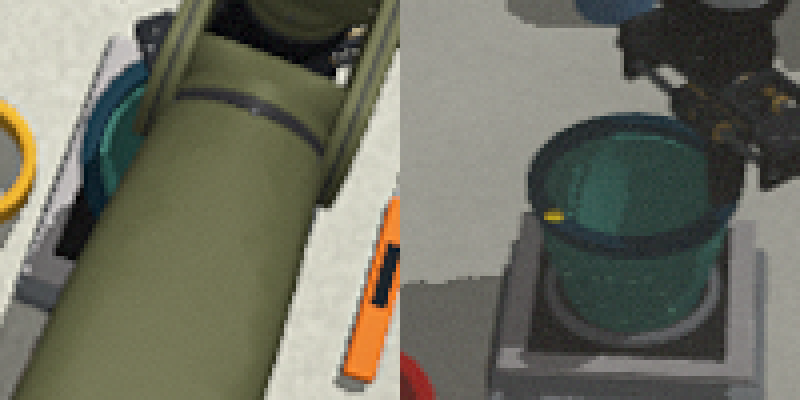

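The fingertips are on the rim on the right side (crop about (725,200)). The dot is at (553,216), less than 1 mm from where it was, so the pot has not turned. I'll continue round.

```bash
python3 - <<'E'
from run import *
from geo import plane
z=sweep(120,320,float(open("z.txt").read()))
s=get_image("side")
h=cv2.cvtColor(s,cv2.COLOR_BGR2HSV)[240:265,295:322];M=cv2.moments(cv2.inRange(h,(22,120,90),(35,255,255)),True)
if M['m00']: print("dot now",M['m00'],plane("side",(295+M['m10']/M['m00'],240+M['m01']/M['m00']),.192))
z=sweep(320,360,z);hold(.3);print(fz(),current_position())
line_to(P(360,.30),max_speed=.06)
p=current_position();line_to([.36,-.35,.33],max_speed=.2);hold(.5)
print(current_clock())
t=get_image("top");s=get_image("side");cv2.imwrite("pics/topE.png",t);cv2.imwrite("pics/sideE.png",s)
h=cv2.cvtColor(s,cv2.COLOR_BGR2HSV)[240:265,295:322];M=cv2.moments(cv2.inRange(h,(22,120,90),(35,255,255)),True)
if M['m00']: print("dot end",plane("side",(295+M['m10']/M['m00'],240+M['m01']/M['m00']),.196))
E
```

```text
[(130, 0.1928, np.float64(-0.7), np.float64(-2.4), np.float64(5.2)), (140, np.float64(0.1929), np.float64(-0.3), np.float64(-1.6), np.float64(5.3)), (150, np.float64(0.193), np.float64(0.1), np.float64(-2.0), np.float64(5.0)), (160, np.float64(0.193), np.float64(0.0), np.float64(-1.6), np.float64(5.2)), (170, np.float64(0.1931), np.float64(0.5), np.float64(-1.0), np.float64(4.8)), (180, np.float64(0.1931), np.float64(-0.1), np.float64(-1.1), np.float64(5.2)), (190, np.float64(0.1932), np.float64(0.3), np.float64(-0.8), np.float64(5.0)), (200, np.float64(0.1932), np.float64(0.5), np.float64(-0.9), np.float64(5.4)), (210, np.float64(0.1934), np.float64(-0.5), np.float64(0.7), np.float64(5.1)), (220, np.float64(0.1934), np.float64(0.2), np.float64(0.0), np.float64(5.0)), (230, np.float64(0.1934), np.float64(0.5), np.float64(0.2), np.float64(4.8)), (240, np.float64(0.1933), np.float64(0.8), np.float64(0.3), np.float64(5.0)), (250, np.float64(0.1933), np.float64(-0.1), np.float64(0.7), np.float64(4.8)), (260, np.float64(0.1932), np.float64(0.7), np.float64(0.3), np.float64(4.7)), (270, np
[... 264 characters left out ...]
-0.3), np.float64(0.1), np.float64(4.8)), (310, np.float64(0.1935), np.float64(-0.3), np.float64(0.2), np.float64(5.1)), (320, np.float64(0.1935), np.float64(-0.0), np.float64(0.2), np.float64(4.3))]
dot now 13.0 [[ 0.49442089 -0.11633566  0.192     ]]
[(330, np.float64(0.1932), np.float64(0.1), np.float64(0.7), np.float64(4.8)), (340, np.float64(0.1931), np.float64(-0.0), np.float64(1.8), np.float64(5.0)), (350, np.float64(0.1931), np.float64(-0.3), np.float64(2.0), np.float64(5.0)), (360, np.float64(0.1931), np.float64(-0.7), np.float64(2.0), np.float64(5.4))]
[-0.53953723  1.78138886  5.04976483] [ 0.49336941 -0.11746736  0.19300316]
33.4583
dot end [[ 0.49405234 -0.11674219  0.196     ]]
```

View pics/topE.png

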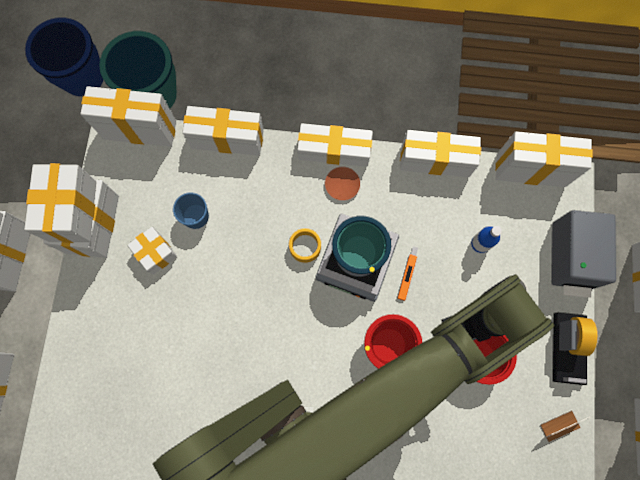

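The pot is still at (362,245) with its dot at (372,269). The visible bystanders haven't moved and the hand is clear, so I'm handing in.

```bash
python3 -c "
from rig import *
print(finish_job())"
```

```text
the job is handed in; nothing more can be done
None
```

I ran the fingertips once round the teal pot's rim, counter-clockwise from the yellow dot and back to it, at about 5 N (4.3–5.4 N in the readings); the dot ended within 1 mm of its start, nothing else visibly moved, and I handed the job in at about 33 s, with no verdict returned.

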